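# Refit the label printer's roll cover

### The arm

A 6-joint arm with a two-finger parallel gripper is mounted at the origin on the work surface. World frame = base frame: x ahead of the robot, y to its left, z up, the work surface at z = 0. Lengths are in m, angles in degrees, forces in N, time in s.
With the tool pointing down it reaches from about 0.35 to 0.875 m from the base axis. Payload 4.2 kg.
Tool frame: the origin (TCP) lies midway between the tips of the shut fingers; the grasp point (between the pads) lies 19 mm behind it; z points along the fingers, y is the line along which they close (so a half turn about z gives the same grasp; the last joint's range is limited). The gripper opens to 87 mm and grips with 3 to 60 N. Pads are 19 mm wide; open, the fingers measure 117 mm over their backs; the gripper's body (75 mm by 190 mm) begins 51 mm behind the grasp point.
Start: joints at [84.775, 22.042, 0.453, 0, -68.411, -14.817], TCP at [0.214, 0.587, 0.223] pointing down, gripper open.
Joint ranges: [-179.83, 179.83], [-69.29, 118.12], [-61.27, 80.66], [-181.25, 117.63], [-171.15, -9.14], [-177.46, 177.46]. Speed limits (degrees/s): [159.86, 159.86, 180, 180, 180, 180].

### API

Orientations are given as a 3x3 rotation matrix whose columns are the frame's x, y, z axes.
In Python, from station import r, cams gives the robot as it stands.
- The arm moves only by the tool play_rows, never from a script. Its argument "commands" is text: rows parted by semicolons, each of 6 numbers parted by spaces: the shift along the world's x, y, z normalised to -1 to 1, where 1 is 30 mm, then the turn, a rotation vector about the world's x, y, z normalised to -1 to 1, where 1 is 0.15 rad. A call has 1 to 20 rows; each row shifts and turns the commanded pose from where the row before left it; what a row does not reach is not made up. A row lasts 1/10 s, in which the tool goes at most 50 mm and 8.59 degrees, less where a joint would pass 70% of its speed; a pose out of reach is approached as far as the arm can. A call with a number of a shift or a turn outside -1 to 1 is refused whole. A call with a gripper value outside its range is refused whole. "grip" is the finger opening in mm, from 0 to 87, set as the call begins (left out, the last holds). The fingers move at their own pace and stop on an object; the grip force is fixed at half the most. Time passes only in rows, so rows that do not move let the fingers close. It gives the time, the measured TCP pose, the force, the opening and the grip force at its end, in the units of the state.
- r.sense(): the state, without advancing time (a new reading comes with each control period).
- cams.capture(name): name is "scene" or "top"; returns (picture, depth): 400x640x3 uint8, blue, green, red; 400x640 float32, m along the optical axis (not along the pixel's ray), 0 where there is no reading.
- cams.camera_info(name): a dict with "mtx" (3x3 intrinsics, pixels), "k1" (the pictures are not rectified: a ray, as slopes to the right and down, at radius r is drawn at 1 + k1 r^2 times it, then the intrinsics apply), "R" (3x3) and "t" (3): a world point X has camera coordinates R X + t. Camera axes: x right, y down, z forward; pixel columns grow to the right and rows downward; lengths in m; the calibration is good to about 2 mm. A picture is of the moment at which its call begins. camera_info takes no time and is no camera call.
- r.finish_job(): hands the job in; it is judged then, once.
The state is a dict: "time_s": time; "joints": joint angles; "joint_velocities": joint speeds; "effort": joint torques, N m; "tcp_pos": TCP position; "ee_rot": TCP orientation; "wrist_force": force on the tool from outside, world axes, zero at the start; "moment": the same for the moment, N m; "gripper_width": opening from 0.0 (shut) to 1.0 (fully open); "gripper_force": force on a finger pad.
Only numpy, scipy, OpenCV 4.12 (cv2) and the standard library are available. Lean on these libraries where they do the work, as an engineer would, in place of code of your own. Each camera call takes 0.05 s, during which the arm holds its last target. There are 200 camera calls.

### The job

The new roll of labels is in, so put the roll cover back on the label printer. The cover is standing on its end on the desk: lay it down on the desk right side up, then take it again (the red rib is there to hold it by), tuck its front lip under the printer's ledge at a tilt, swing the rear end down until the cover lies fully home and flush, and let go. Do not drop the cover or knock it over, and leave the gift box, the tape roll and the pen cup where they are.

Things in the scene. Friction and masses are not known exactly. Their poses are not given: they have to be found in the camera images.
- printer: Dark grey desktop label printer, fixed to the desk, 200 mm long (x) by 106 wide (y) by 120 high. Origin at the centre of its underside; x runs from its front (label slot) to its back, z up. Roll bay open at the top: x = -28.5 (ledge) to +86 (back wall, 14 thick), y = -35 to +35 (side walls 18 thick). Flat top: deck and walls all reach height 120, so a seated cover's sides cannot be gripped.
- printer_ledge (a point): Middle of the lower edge of the ledge: printer x = -28.5 mm, y = 0, height 109. The ledge is the back edge of the front deck, 11 mm thick (height 109 to 120). The cover's lip goes under it, towards the printer's front (-x); the space below is 19.5 mm deep in x and open down to the bay's floor. The front faces the robot within about 20 degrees. Axes as the printer's.
- printer_seat (a point): Where point cover_center lies when the cover is seated: printer x = +28.5 mm, y = 0, height 109; the cover's axes are then parallel to the printer's. Free play: 2 mm to the front, 2.5 to the back, 3 to each side. It rests on two sills, 5 mm wide, along the bay's sides from x = 0 to +86 at height 98. The white label roll in the bay reaches height 87. Axes as the printer's.
- cover_center (a point): Centre of the light grey roll cover, half-way up its shell: 110 mm long (x, from lip end to rear end), 64 wide (y), 22 deep (z); outer face at z = +11, lower rim at z = -11. At the start it stands free on its flat rear end, lip up (its x points down), centre 55 mm above the desk, its outer face (+z, with the red rib) turned away from the robot within 30 degrees.
- cover: The same cover, a stiff plastic shell open underneath, about 120 g. Origin in the plane of its lower rim, 11 mm below (-z) its centre; axes as point cover_center. The edge between outer face and front end is bevelled, 10 mm down and 8 mm along.
- cover_lip (a point): Middle of the tip of the cover's lip, a tongue 46 mm wide (y), 4 thick (z), sticking out 11 from the front end. The tip lies 66 mm in front (-x) of the cover's centre and 5 mm below it (-z). Seated, the lip reaches 9 mm under the ledge, its upper side 3 mm below it. Axes as the cover's.
- cover_rib (a point): Centre of the red grip rib on the cover's outer face: 10 mm thick (x), 44 long (y), 14 high (z); 25 mm behind (+x) the cover's centre and 18 mm above it (+z). Axes as the cover's.
- gift_box: Bystander: open kraft gift box with heart biscuits, 120 x 170 x 45 mm; origin at the centre of its underside.
- tape_roll: Bystander: roll of parcel tape lying flat, 96 mm across, 48 mm high; origin at the centre of its underside.
- pen_cup: Bystander: dark metal pen cup, 76 mm across, 95 mm high, pens up to 160 mm; origin at the centre of its underside.
There are look-alikes about, which are no part of the job. There is more than one size of the cover; the job needs the larger.

How it is judged (in metres and radians):
On the way, in this order (a step that is already met when the one before it is completed fails the run):
1. the cover lies flat on the desk, right side up, and is let go (angle between cover's own z axis and vertical below 0.12 rad and height (world z) of cover_center below 0.016 m and contact force between the fingers and cover below 0.3 N and linear speed of cover below 0.02 m/s), for 0.2 s.
2. the cover's lip is under the printer's ledge while the cover is still tilted up (x of cover_lip in the frame of printer_ledge between -0.02 and -0.002 m and z of cover_lip in the frame of printer_ledge between -0.025 and 0 m and angle between the z axis of cover and the z axis of printer, either way round above 0.08 rad and angle between cover's own z axis and vertical below 0.9 rad), for 0.1 s.
At the end, for the whole second after the job is handed in: The cover lies at rest in the printer, right side up, its centre within 5 mm along and across and 3 mm in height of the seat, level with the printer's top within 0.045 rad (2.6 degrees), its lip at least 4 mm under the ledge (angle between the z axis of cover and the z axis of printer, either way round below 0.045 rad and angle between cover's own z axis and vertical below 0.5 rad and x of cover_center in the frame of printer_seat between -0.005 and 0.005 m and y of cover_center in the frame of printer_seat between -0.005 and 0.005 m and z of cover_center in the frame of printer_seat between -0.003 and 0.003 m and x of cover_lip in the frame of printer_ledge below -0.004 m and z of cover_lip in the frame of printer_ledge below 0 m and linear speed of cover below 0.02 m/s); the robot touches nothing.
It fails at once if the cover is dropped, thrown or knocked over (it turns faster than 10 rad/s or moves faster than 1.3 m/s) (angular speed of cover above 10 rad/s or linear speed of cover above 1.3 m/s).
It fails at once if the gift box, tape roll or pen cup is shifted by more than 30 mm or tipped over (distance of any of gift_box, tape_roll, pen_cup from where it was at the start of the episode above 0.03 m or angle between any of gift_box, tape_roll, pen_cup's own z axis and vertical above 0.5 rad).
It also fails if it takes over 72 s, if anything falls off the work surface, if the arm or the gripper's body presses on something with over 40 N, if the wrist force passes 120 N, or if a joint passes its speed limit or range.

## Working session

There is one attempt and no reset: what is moved stays moved. The work goes in short steps, Python scripts to look and compute and a tool call to move; the robot and the scene stay as the last step left them, time stands still between calls to the robot, and variables do not carry over. Pictures are saved under pics/ and viewed, at most 10 in all, crops included, and the job is handed in when it is done.

Besides the shell and the picture viewer there is one more tool, called after "Request:" as name(argument=value, ...), one argument or row to a line, values as JSON. play_rows: Moves the arm, as the interface text tells. Scaled input: -1 to 1 covers 30 mm each way for a shift and 0.15 rad each way for a turn. Its arguments: {"type":"object","properties":{"commands":{"type":"string"},"grip":{"type":"number"}},"required":["commands"]}

```bash
ls; mkdir -p pics; cat > h.py <<'E'
import numpy as np, cv2
from station import r, cams
def rays(n,px):
    c=cams.camera_info(n); K=np.array(c["mtx"]); k=c["k1"]; px=np.atleast_2d(px).astype(float)
    d=np.c_[(px[:,0]-K[0,2])/K[0,0],(px[:,1]-K[1,2])/K[1,1]]; s=d.copy()
    for _ in range(20): s=d/(1+k*(s**2).sum(1,keepdims=True))
    return np.c_[s,np.ones(len(s))],np.array(c["R"]),np.array(c["t"])
def onz(n,px,z):
    s,R,t=rays(n,px); o=-R.T@t; w=s@R
    return o+w*((z-o[2])/w[:,2])[:,None]
def pts(n,px,dep):
    s,R,t=rays(n,px); p=np.atleast_2d(px).astype(int)
    return (s*dep[p[:,1],p[:,0]][:,None]-t)@R
E
python3 - <<'E'
from h import *
for n in("scene","top"):
    p,d=cams.capture(n); cv2.imwrite(f"pics/{n}0.png",p); np.save(n+"0.npy",d)
    c=cams.camera_info(n); print(n,np.round(-np.array(c["R"]).T@c["t"],3),np.round(c["R"],2).tolist(),c["mtx"])
print(r.sense())
E
```

```text
pics
scene [ 0.911 -0.421  0.936] [[0.83, 0.55, -0.0], [0.46, -0.7, -0.55], [-0.31, 0.46, -0.83]] [[403.38158851   0.         317.56476383]
 [  0.         403.38158851 205.92741754]
 [  0.           0.           1.        ]]
top [0.495 0.073 1.28 ] [[0.02, -1.0, -0.01], [-1.0, -0.02, -0.09], [0.09, 0.01, -1.0]] [[373.52483179   0.         319.8139716 ]
 [  0.         373.52483179 194.39571269]
 [  0.           0.           1.        ]]
{'time_s': 0.1, 'joints': array([ 8.47757297e+01,  2.20853295e+01,  3.87322493e-01, -2.36964220e-02,
       -6.84095997e+01, -1.48170168e+01]), 'joint_velocities': array([-0.06471104, -0.07341911,  0.18769726,  0.00830664,  0.00120965,
        0.08816001]), 'effort': array([-6.59493271e-04, -3.91691208e+01,  1.87934625e+01,  4.23190132e+00,
        1.34722661e-02, -6.60255978e-05]), 'tcp_pos': array([0.21398914, 0.586661  , 0.22158203]), 'ee_rot': array([[ 9.39393661e-01, -3.42839967e-01, -5.53971349e-04],
       [-3.42840397e-01, -9.39391874e-01, -1.83524425e-03],
       [ 1.08798895e-04,  1.91394057e-03, -9.99998162e-01]]), 'wrist_force': array([-0.30956339, -0.35394318, -0.87954383]), 'moment': array([-0.02165652,  0.00227311,  0.00331695]), 'gripper_force': 0.0, 'gripper_width': 1.00283136803443}
```

View pics/scene0.png

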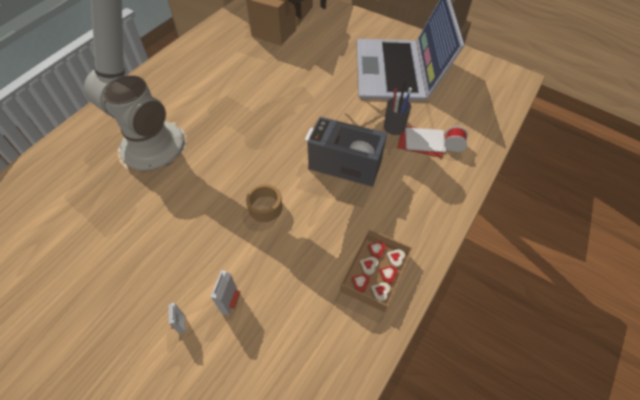

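View pics/top0.png

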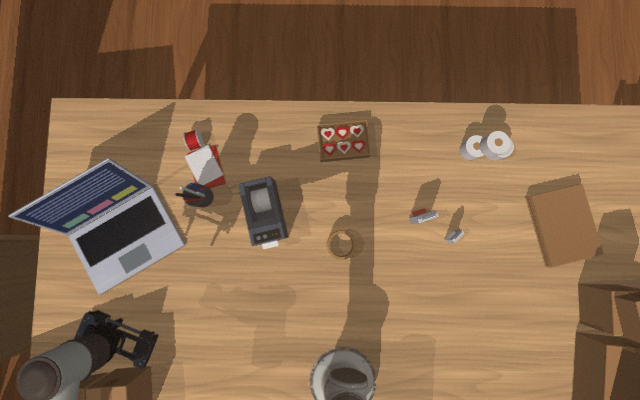

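The scene view shows the larger cover standing at about (226,293) with its red rib at (234,300), and the small look-alike at (177,319). The printer is at (346,150). In the top view the cover is at (424,216), the small one at (455,236), the printer at (263,212), the tape at (341,244) and the box at (343,141).

```bash
python3 - <<'E'
from h import *
def cloud(n,x0,x1,y0,y1):
    u,v=np.meshgrid(np.arange(x0,x1),np.arange(y0,y1)); px=np.c_[u.ravel(),v.ravel()]
    d=np.load(n+"0.npy"); im=cv2.imread(f"pics/{n}0.png"); k=d[px[:,1],px[:,0]]>0; px=px[k]
    return pts(n,px,d),im[px[:,1],px[:,0]].astype(int)
def rect(P):
    (c,s,a)=cv2.minAreaRect((P[:,:2]*1000).astype(np.float32)); return np.round(c,1),np.round(s,1),round(a,1)
for n,b in(("top",(405,445,203,230)),("scene",(205,245,265,320))):
    P,C=cloud(n,*b); print(n,"desk z",np.median(P[:,2]),"max",np.percentile(P[:,2],99.5))
    red=(C[:,2]>C[:,1]+70)&(C[:,2]>C[:,0]+60); print(" red",red.sum(),P[red].mean(0).round(4) if red.any() else 0, rect(P[red]))
    for z0,z1 in((.03,.09),(.1,.14)):
        m=(P[:,2]>z0)&(P[:,2]<z1)&~red; print(" ",z0,m.sum(),P[m].mean(0).round(4),rect(P[m]))
for n,b in(("top",(230,300,170,260)),("scene",(295,392,110,190))):
    P,C=cloud(n,*b); m=(P[:,2]>.112)&(P[:,2]<.13); print(n,"printer",m.sum(),rect(P[m]),np.median(P[m][:,2]))
    pos=P[m]; print(cv2.boxPoints(cv2.minAreaRect((pos[:,:2]*1000).astype(np.float32))).round(0).tolist())
t=cv2.imread("pics/top0.png")
a=cv2.resize(t[195:255,395:475],None,fx=5,fy=5,interpolation=2); b=cv2.resize(t[165:255,225:305],None,fx=4,fy=4,interpolation=2)
s=cv2.imread("pics/scene0.png"); c=cv2.resize(s[260:325,200:250],None,fx=4,fy=4,interpolation=2)
o=np.zeros((570,720,3),np.uint8); o[:300,:400]=a; o[:360,400:]=b; o[300:560,:200]=c
cv2.imwrite("pics/crop.png",o)
E
```

```text
top desk z 0.0013072342442892542 max 0.12313762826598906
 red 6 [ 0.5629 -0.2547  0.0351] (array([ 560.9, -252.7]), array([ 5.5, 22.1]), 35.4)
  0.03 94 [ 0.5496 -0.2389  0.0478] (array([ 553.4, -242.7]), array([28.4, 66.8]), 38.9)
  0.1 148 [ 0.5422 -0.2515  0.1098] (array([ 542.7, -253.1]), array([22.3, 64.9]), 19.7)
scene desk z 0.0014678412425417047 max 0.12077819474455165
 red 0 0 (array([0., 0.]), array([0., 0.]), 0.0)
  0.03 400 [ 0.5541 -0.2562  0.054 ] (array([ 556.4, -254.5]), array([67.3, 31.2]), 89.1)
  0.1 318 [ 0.5434 -0.255   0.1091] (array([ 541.7, -253.9]), array([24. , 63.6]), 19.5)
top printer 1377 (array([552.2, 266.8]), array([200.2, 106.5]), 14.4) 0.12012124223717187
[[442.0, 293.0], [469.0, 190.0], [662.0, 240.0], [636.0, 343.0]]
scene printer 1442 (array([551.9, 263.6]), array([201.9, 110.9]), 14.6) 0.11895235470047064
[[440.0, 292.0], [468.0, 185.0], [664.0, 235.0], [636.0, 343.0]]
```

View pics/crop.png

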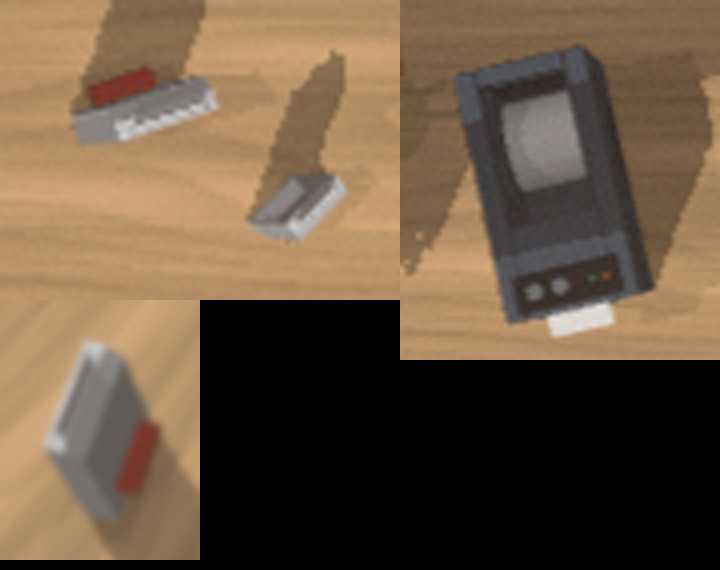

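The printer's centre is at about (0.552, 0.266) with a yaw of 14.5°. The cover stands at about (0.543, -0.254), with its outer face pointing along 19.6°. I'll swing over to it, high up.

Request:
play_rows(
  commands=".47 -.97 .04 0 0 -.58;.47 -.97 .04 0 0 -.58;.47 -.97 .04 0 0 -.58;.47 -.97 .04 0 0 -.58;.47 -.97 .04 0 0 -.58;.47 -.97 .04 0 0 -.58;.47 -.97 .04 0 0 -.58;.47 -.97 .04 0 0 -.58;.47 -.97 .04 0 0 -.58;.47 -.97 .04 0 0 -.58;.47 -.97 .04 0 0 -.58;.47 -.97 .04 0 0 -.58;.47 -.97 .04 0 0 -.58;.47 -.97 .04 0 0 -.58",
  grip=87,
)

```text
time_s: 1.5
tcp_pos: [0.4117, 0.1784, 0.2392]
ee_rot: [[-0.0, -1.0, -0.0], [-1.0, 0.0, -0.0], [0.0, 0.0, -1.0]]
wrist_force: [1.1, 0.4, 0.1]
gripper_width: 0.998
gripper_force: 0.0
```

Request:
play_rows(
  commands=".47 -.97 .04 0 0 -.58;.47 -.97 .04 0 0 -.58;.47 -.97 .04 0 0 -.58;.47 -.97 .04 0 0 -.58;.47 -.97 .04 0 0 -.58;.47 -.97 .04 0 0 -.58;.47 -.97 .04 0 0 -.58;.47 -.97 .04 0 0 -.58;.47 -.97 .04 0 0 -.58;.47 -.97 .04 0 0 -.58;.47 -.97 .04 0 0 -.58;.47 -.97 .04 0 0 -.58;.47 -.97 .04 0 0 -.58;.47 -.97 .04 0 0 -.58;0 0 0 0 0 0",
)

```text
time_s: 3.0
tcp_pos: [0.6096, -0.2306, 0.2544]
ee_rot: [[-0.939, -0.344, -0.002], [-0.344, 0.939, -0.0], [0.002, 0.0, -1.0]]
wrist_force: [0.7, 0.7, -0.1]
gripper_width: 1.002
gripper_force: 0.0
```

```bash
cat >> h.py <<'E'
from scipy.spatial.transform import Rotation as Ro
def U(deg): a=np.radians(deg); return np.array([np.cos(a),np.sin(a),0])
Z=np.array([0,0,1.])
def frame(y,z): return np.c_[np.cross(y,z),y,z]
def delta(p,R):
    s=r.sense(); w=Ro.from_matrix(R@np.array(s["ee_rot"]).T).as_rotvec()
    d=np.array(p)-s["tcp_pos"]; print("tcp",s["tcp_pos"].round(4),"t",s["time_s"],"F",s["wrist_force"].round(1),"w",round(s["gripper_width"]*87,1))
    print("units shift",(d/.03).round(2),"turn",(w/.15).round(2))
E
python3 - <<'E'
from h import *
n=U(19.6); z=-.7071*n-.7071*Z
g=np.array([.543,-.254,.067]); delta(g-.1*z,frame(U(109.6),z)); print(r.sense()["joints"].round(1))
E
```

```text
tcp [ 0.6096 -0.2306  0.2544] t 3.0 F [ 0.7  0.7 -0.1] w 87.2
units shift [-0.    0.01 -3.89] turn [-1.78  4.91 -0.06]
[ -6.5  23.7   7.6   0.  -74.  -63.4]
```

Request:
play_rows(
  commands="0 0 0 -.22 .61 0;0 0 0 -.22 .61 0;0 0 0 -.22 .61 0;0 0 0 -.22 .61 0;0 0 0 -.22 .61 -.05;0 0 -.6 -.22 .61 0;0 0 -.6 -.22 .61 0;0 0 -.6 -.22 .61 0;0 0 -.6 0 0 0;0 0 -.6 0 0 0;0 0 -.6 0 0 0;0 0 -.3 0 0 0;0 0 0 0 0 0",
)

```text
time_s: 4.3
tcp_pos: [0.6082, -0.2274, 0.1378]
ee_rot: [[-0.667, -0.339, -0.664], [-0.245, 0.941, -0.235], [0.704, 0.006, -0.71]]
wrist_force: [-0.9, -0.6, 0.2]
gripper_width: 1.0
gripper_force: 0.0
```

```bash
python3 - <<'E'
from h import *
n=U(19.6); z=-.7071*n-.7071*Z
g=np.array([.543,-.254,.067]); delta(g,frame(U(109.6),z)); print(r.sense()["joints"].round(1))
p,d=cams.capture("scene"); cv2.imwrite("pics/a.png",cv2.resize(p[200:380,120:360],None,fx=3,fy=3))
E
```

```text
tcp [ 0.6082 -0.2274  0.1378] t 4.3 F [-0.9 -0.6  0.2] w 87.0
units shift [-2.17 -0.89 -2.36] turn [-0.05  0.02 -0.03]
[  -0.    49.    19.3   14.  -102.9  -72.2]
```

View pics/a.png

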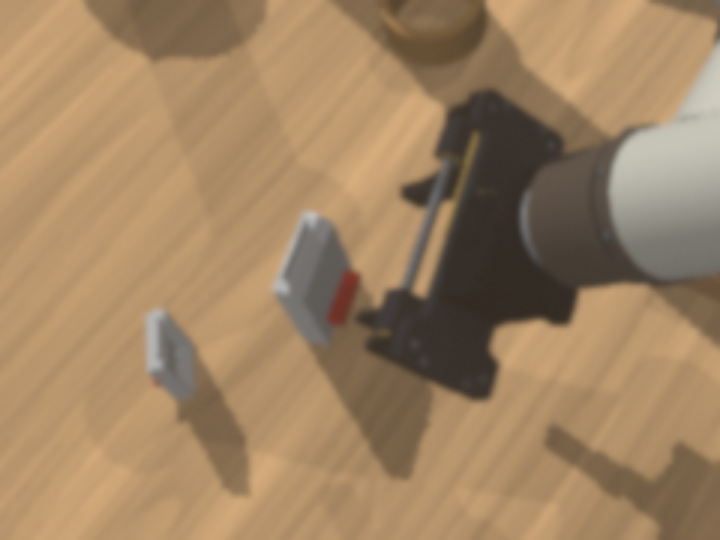

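The gripper is lined up on the cover at crop (315,285), with fingers at (430,185) and (375,320). I'll advance and close.

Request:
play_rows(
  commands="-.27 -.11 -.3 0 0 0;-.27 -.11 -.3 0 0 0;-.27 -.11 -.3 0 0 0;-.27 -.11 -.3 0 0 0;-.27 -.11 -.3 0 0 0;-.27 -.11 -.3 0 0 0;-.27 -.11 -.28 0 0 0;-.27 -.11 -.28 0 0 0;0 0 0 0 0 0;0 0 0 0 0 0",
)

```text
time_s: 5.35
tcp_pos: [0.5444, -0.2543, 0.0687]
ee_rot: [[-0.669, -0.339, -0.661], [-0.244, 0.941, -0.236], [0.702, 0.004, -0.712]]
wrist_force: [0.2, 0.4, 0.3]
gripper_width: 1.003
gripper_force: 0.0
```

```bash
python3 - <<'E'
from h import *
n=U(19.6); z=-.7071*n-.7071*Z
g=np.array([.543,-.254,.067]); delta(g,frame(U(109.6),z))
p,d=cams.capture("top"); cv2.imwrite("pics/b.png",cv2.resize(p[180:280,360:480],None,fx=5,fy=5))
E
```

```text
tcp [ 0.5444 -0.2543  0.0687] t 5.35 F [0.2 0.4 0.3] w 87.2
units shift [-0.05  0.01 -0.06] turn [-0.04  0.04 -0.03]
```

View pics/b.png

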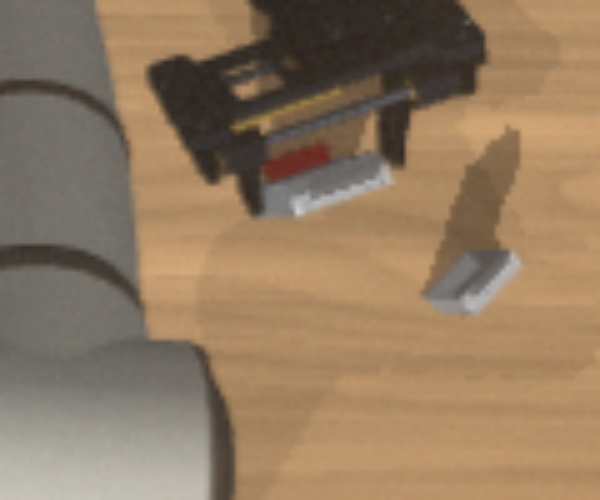

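The fingers straddle the cover at crop (325,185). Closing now.

Request:
play_rows(
  commands="0 0 0 0 0 0;0 0 0 0 0 0;0 0 0 0 0 0;0 0 0 0 0 0;0 0 0 0 0 0",
  grip=66,
)

```text
time_s: 5.9
tcp_pos: [0.5442, -0.254, 0.0683]
ee_rot: [[-0.669, -0.339, -0.661], [-0.244, 0.941, -0.235], [0.702, 0.004, -0.712]]
wrist_force: [0.1, 0.1, 0.5]
gripper_width: 0.765
gripper_force: 0.0
```

Request:
play_rows(
  commands="0 0 0 0 0 0;0 0 0 0 0 0;0 0 0 0 0 0;0 0 0 0 0 0",
  grip=60,
)

```text
time_s: 6.3
tcp_pos: [0.5441, -0.254, 0.0684]
ee_rot: [[-0.669, -0.339, -0.662], [-0.244, 0.941, -0.235], [0.702, 0.004, -0.712]]
wrist_force: [-0.7, 1.4, 0.1]
gripper_width: 0.731
gripper_force: 30.0
```

Gripped at 63.6 mm. I'll lift it, shift it toward +y away from the look-alike, and tilt it over.

Request:
play_rows(
  commands="0 0 .2 0 0 0;0 0 .3 0 0 0;0 0 .4 0 0 0;0 0 .4 0 0 0;0 0 .2 0 0 0;.03 .17 0 .22 -.616 0;.03 .17 0 .22 -.616 0;.03 .17 0 .22 -.616 0;.03 .17 0 .22 -.616 0;.03 .17 0 .22 -.616 0;.03 .17 0 .22 -.616 0;.03 .17 0 .22 -.616 0;.03 .17 0 .22 -.616 0",
)

```text
time_s: 7.6
tcp_pos: [0.5511, -0.2131, 0.1144]
ee_rot: [[-0.94, -0.341, 0.01], [-0.341, 0.94, 0.004], [-0.011, 0.0, -1.0]]
wrist_force: [-0.4, 0.3, -2.1]
gripper_width: 0.73
gripper_force: 30.0
```

Request:
play_rows(
  commands=".03 .17 0 .22 -.616 0;.03 .17 0 .22 -.616 0;.03 .17 0 .22 -.616 0;.03 .17 0 .22 -.616 0;.03 .17 0 .22 -.616 0;.03 .17 0 .22 -.616 0;.03 .17 0 .22 -.616 0;.03 .17 0 .22 -.616 0;0 0 0 0 0 0;0 0 0 0 0 0",
)

```text
time_s: 8.6
tcp_pos: [0.5571, -0.1742, 0.1128]
ee_rot: [[-0.673, -0.341, 0.657], [-0.245, 0.94, 0.237], [-0.698, -0.001, -0.716]]
wrist_force: [-0.9, 0.2, -1.8]
gripper_width: 0.734
gripper_force: 30.0
```

```bash
python3 - <<'E'
from h import *
n=U(19.7); z=.712*n-.702*Z
delta([.56,-.17,.02],frame(U(109.7),z));print(r.sense()["joints"].round(1),r.sense()["ee_rot"].round(3).tolist())
p,d=cams.capture("scene"); cv2.imwrite("pics/c.png",cv2.resize(p[180:360,150:390],None,fx=3,fy=3))
# rear/lip heights from depth
u,v=np.meshgrid(np.arange(190,300),np.arange(200,340)); px=np.c_[u.ravel(),v.ravel()]; c=p[px[:,1],px[:,0]].astype(int)
m=(c.min(1)>95)&(c.max(1)-c.min(1)<22)&(d[px[:,1],px[:,0]]>0); P=pts("scene",px[m],d)
b=P-[r.sense()["tcp_pos"]]; q=(np.abs(b)<.09).all(1)&(P[:,2]>.06); P=P[q]
print(q.sum(),P.min(0).round(3),P.max(0).round(3))
cc=P.mean(0); w=np.linalg.svd(P-cc,full_matrices=False)[2]; print(cc.round(4),w.round(3).tolist())
E
```

```text
tcp [ 0.5571 -0.1742  0.1128] t 8.6 F [-0.9  0.2 -1.8] w 63.9
units shift [ 0.1   0.14 -3.09] turn [ 0.05 -0.12 -0.03]
[-24.5  17.9 -19.2 -61.  -33.9   1.3] [[-0.673, -0.341, 0.657], [-0.245, 0.94, 0.237], [-0.698, -0.001, -0.716]]
1223 [ 0.504 -0.222  0.101] [ 0.63  -0.126  0.2  ]
[ 0.5712 -0.1723  0.1214] [[0.966, 0.236, -0.1], [-0.238, 0.971, 0.001], [-0.097, -0.023, -0.995]]
```

View pics/c.png

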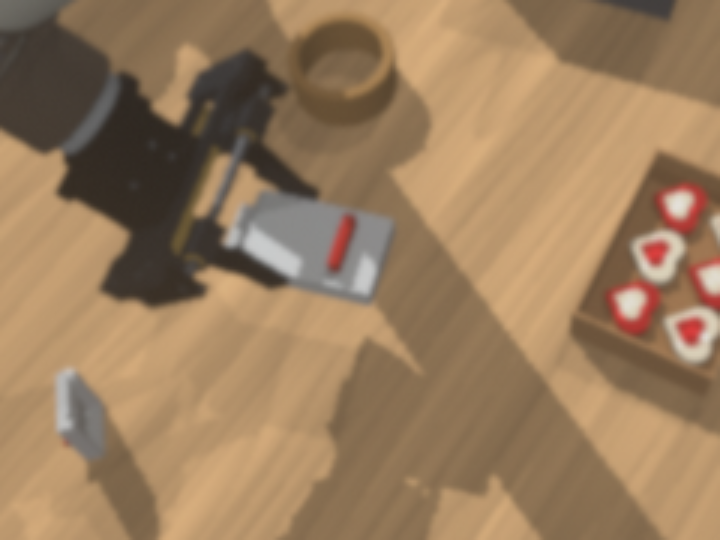

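The cover is held roughly level at crop (320,245) with the rib up at (342,242). Next I'll check how level it is.

```bash
cat >> h.py <<'E'
def face(n,c,rad,zmin,zmax,it=6,tol=.0025):
    """plane fit of grey face points near c"""
    p,d=cams.capture(n); v,u=np.nonzero(d>0); px=np.c_[u,v]; C=p[v,u].astype(int); P=pts(n,px,d)
    m=(C.min(1)>85)&(C.max(1)-C.min(1)<25)&(np.linalg.norm(P[:,:2]-c,axis=1)<rad)&(P[:,2]>zmin)&(P[:,2]<zmax); P=P[m]; k=np.ones(len(P),bool)
    k=np.abs(P[:,2]-np.median(P[:,2]))<.01
    for _ in range(it):
        a=np.linalg.lstsq(np.c_[P[k,:2]-c,np.ones(k.sum())],P[k,2],rcond=None)[0]; k=np.abs(np.c_[P[:,:2]-c,np.ones(len(P))]@a-P[:,2])<tol
    Q=P[k]; rc=cv2.minAreaRect((Q[:,:2]*1000).astype(np.float32))
    print(n,"npts",k.sum(),"slopes",a[:2].round(3),"z at c",a[2].round(4),"rect",np.round(rc[0],1),np.round(rc[1],1),round(rc[2],1)); return p,d,Q,a
E
python3 - <<'E'
from h import *
for n in("scene","top"): face(n,np.array([.585,-.165]),.05,.1,.14)
E
```

```text
scene npts 799 slopes [-0.023 -0.013] z at c 0.1209 rect [ 579.8 -165.6] [88.6 66. ] 19.3
top npts 380 slopes [-0.013 -0.008] z at c 0.121 rect [ 580.2 -164.1] [89.7 64.7] 20.8
```

Request:
play_rows(
  commands="0 0 -.5 .05 -.12 0;0 0 -.6 0 0 0;0 0 -.6 0 0 0;0 0 -.6 0 0 0;0 0 -.4 0 0 0;0 0 -.3 0 0 0;0 0 -.2 0 0 0;0 0 -.08 0 0 0;0 0 0 0 0 0;0 0 0 0 0 0",
)

```text
time_s: 9.75
tcp_pos: [0.558, -0.1729, 0.0148]
ee_rot: [[-0.658, -0.342, 0.671], [-0.24, 0.94, 0.244], [-0.714, -0.001, -0.7]]
wrist_force: [0.2, 0.5, -0.5]
gripper_width: 0.733
gripper_force: 30.0
```

```bash
python3 - <<'E'
from h import *
for n in("scene","top"): face(n,np.array([.585,-.165]),.05,.01,.05)
print(r.sense()["tcp_pos"],r.sense()["wrist_force"])
E
```

```text
scene npts 667 slopes [-0.006  0.008] z at c 0.0231 rect [ 580.2 -166.2] [88.5 66. ] 20.7
top npts 301 slopes [ 0.009 -0.027] z at c 0.0238 rect [ 580.1 -164. ] [90.1 63.6] 20.3
[ 0.55788605 -0.17296211  0.01483517] [-0.00336128  0.22267712 -1.40393084]
```

About 1–2 mm above the desk. I'll lower it a little more and release.

Request:
play_rows(
  commands="0 0 -.04 0 0 0;0 0 -.03 0 0 0;0 0 0 0 0 0;0 0 0 0 0 0",
)

```text
time_s: 10.25
tcp_pos: [0.558, -0.173, 0.0136]
ee_rot: [[-0.657, -0.342, 0.672], [-0.24, 0.94, 0.244], [-0.715, -0.001, -0.699]]
wrist_force: [-3.2, -0.2, 5.3]
gripper_width: 0.731
gripper_force: 30.0
```

Request:
play_rows(
  commands="0 0 0 0 0 0;0 0 0 0 0 0;0 0 0 0 0 0;0 0 0 0 0 0;0 0 0 0 0 0",
  grip=78,
)

```text
time_s: 10.75
tcp_pos: [0.5576, -0.1729, 0.012]
ee_rot: [[-0.659, -0.341, 0.671], [-0.239, 0.94, 0.244], [-0.713, 0.0, -0.701]]
wrist_force: [0.3, 0.5, 1.0]
gripper_width: 0.898
gripper_force: 0.0
```

Request:
play_rows(
  commands="0 0 0 0 0 0;0 0 0 0 0 0;-.35 -.13 .4 0 0 0;-.35 -.13 .4 0 0 0;-.35 -.13 .4 0 0 0;-.35 -.13 .4 0 0 0;-.35 -.13 .4 0 0 0;-.2 0 .6 0 0 0;0 0 .8 0 0 0;0 0 .8 0 0 0;0 0 .8 0 0 0;0 0 .8 0 0 0",
  grip=87,
)

```text
time_s: 11.95
tcp_pos: [0.4989, -0.1922, 0.1872]
ee_rot: [[-0.658, -0.341, 0.671], [-0.239, 0.94, 0.244], [-0.714, 0.0, -0.7]]
wrist_force: [-0.0, 0.0, -0.3]
gripper_width: 0.996
gripper_force: 0.0
```

```bash
python3 - <<'E'
from h import *
for n in("scene","top"):
    p,d,Q,a=face(n,np.array([.575,-.165]),.08,.01,.05)
    v,u=np.nonzero(d>0);C=p[v,u].astype(int);P=pts(n,np.c_[u,v],d)
    m=(C[:,2]>C[:,1]+60)&(C[:,2]>C[:,0]+50)&(np.linalg.norm(P[:,:2]-[.59,-.165],axis=1)<.06); rc=cv2.minAreaRect((P[m][:,:2]*1000).astype(np.float32)); print(m.sum(),rc,P[m].mean(0),P[m][:,2].max())
    m&=P[:,2]>.031; print("ribtop",m.sum(),P[m].mean(0),cv2.minAreaRect((P[m][:,:2]*1000).astype(np.float32)))
s=r.sense();print(s["tcp_pos"],s["joints"].round(1))
E
```

```text
scene npts 819 slopes [ 0.003 -0.   ] z at c 0.022 rect [ 572.1 -169. ] [106.6  64.8] 19.8
51 ((594.4971923828125, -162.30950927734375), (7.788158893585205, 37.92938232421875), 19.46205711364746) [ 0.59503349 -0.16302859  0.03588465] 0.040530515096019744
ribtop 51 [ 0.59503349 -0.16302859  0.03588465] ((594.4971923828125, -162.30950927734375), (7.788158893585205, 37.92938232421875), 19.46205711364746)
top npts 364 slopes [0.017 0.004] z at c 0.0221 rect [ 573.6 -166.6] [104.   64.9] 19.5
34 ((594.5713500976562, -159.34925842285156), (8.906085014343262, 40.180747985839844), 21.42064094543457) [ 0.5950102  -0.15962768  0.03607293] 0.04176100327178813
ribtop 32 [ 0.59497754 -0.15926302  0.03667063] ((594.7422485351562, -159.2822265625), (8.539124488830566, 40.180747985839844), 21.42064094543457)
[ 0.50042674 -0.1928917   0.19017039] [-28.7   7.9 -20.7 -54.4 -41.2  -5. ]
```

The cover lies flat and released: centre about (0.571, -0.169), yaw 19.7°, rib at (0.5947, -0.161). Next I'll reorient for the rib grip.

```bash
python3 - <<'E'
from h import *
delta([.5947,-.161,.12],frame(U(199.7),-Z))
s=r.sense(); z=s["ee_rot"][:,2]
R1=frame(U(109.9),-Z); print("untilt only",(Ro.from_matrix(R1@s["ee_rot"].T).as_rotvec()/.15).round(2), "then yaw",np.radians(89.8)/.15)
E
```

```text
tcp [ 0.5004 -0.1929  0.1902] t 12.05 F [0.6 0.3 0.3] w 86.7
units shift [ 3.14  1.06 -2.34] turn [-5.31  2.54  9.81]
untilt only [-1.78  5.02 -0.03] then yaw 10.44870445527272
```

Request:
play_rows(
  commands=".35 .12 0 -.2 .56 0;.35 .12 0 -.2 .56 0;.35 .12 0 -.2 .56 0;.35 .12 0 -.2 .56 0;.35 .12 0 -.2 .56 0;.35 .12 0 -.2 .56 0;.35 .12 0 -.2 .56 0;.35 .12 0 -.2 .56 0;.35 .12 0 -.2 .56 0",
  grip=45,
)

```text
time_s: 12.95
tcp_pos: [0.5934, -0.1597, 0.1852]
ee_rot: [[-0.94, -0.34, -0.014], [-0.34, 0.94, 0.0], [0.013, 0.005, -1.0]]
wrist_force: [0.7, -0.3, -0.1]
gripper_width: 0.519
gripper_force: 0.0
```

Request:
play_rows(
  commands="0 0 -.1 0 0 .75;0 0 -.1 0 0 .75;0 0 -.1 0 0 .75;0 0 -.1 0 0 .75;0 0 -.1 0 0 .75;0 0 -.2 0 0 .75;0 0 -.2 0 0 .75;0 0 -.2 0 0 .75;0 0 -.2 0 0 .75;0 0 -.2 0 0 .75;0 0 -.2 0 0 .75;0 0 -.2 0 0 .75;0 0 -.2 0 0 .75;0 0 -.2 0 0 .75;0 0 0 0 0 0",
)

```text
time_s: 14.45
tcp_pos: [0.5922, -0.1599, 0.1149]
ee_rot: [[0.343, -0.939, -0.005], [-0.939, -0.343, -0.008], [0.006, 0.008, -1.0]]
wrist_force: [-0.6, 0.3, -0.5]
gripper_width: 0.517
gripper_force: 0.0
```

```bash
python3 - <<'E'
from h import *
delta([.5947,-.161,.0235],frame(U(199.7),-Z)); print(r.sense()["joints"].round(1))
E
```

```text
tcp [ 0.5922 -0.1599  0.1149] t 14.45 F [-0.6  0.3 -0.5] w 45.0
units shift [ 0.08 -0.04 -3.05] turn [ 0.05 -0.04 -0.04]
[  0.2  26.3  -9.5   0.6 -54.5  19.5]
```

Request:
play_rows(
  commands=".04 -.04 -.5 .05 -.04 -.04;.04 0 -.5 0 0 0;0 0 -.5 0 0 0;0 0 -.5 0 0 0;0 0 -.4 0 0 0;0 0 -.3 0 0 0;0 0 -.2 0 0 0;0 0 -.1 0 0 0;0 0 0 0 0 0;0 0 0 0 0 0",
)

```text
time_s: 15.45
tcp_pos: [0.5964, -0.1613, 0.0276]
ee_rot: [[0.338, -0.941, 0.006], [-0.941, -0.338, -0.002], [0.004, -0.005, -1.0]]
wrist_force: [-0.2, -0.5, 0.4]
gripper_width: 0.518
gripper_force: 0.0
```

Request:
play_rows(
  commands="0 0 0 0 0 0;0 0 0 0 0 0;0 0 0 0 0 0;0 0 0 0 0 0;0 0 0 0 0 0;0 0 0 0 0 0;0 0 0 0 0 0;0 0 0 0 0 0",
  grip=5,
)

```text
time_s: 16.25
tcp_pos: [0.5957, -0.1613, 0.0271]
ee_rot: [[0.338, -0.941, 0.004], [-0.941, -0.338, -0.002], [0.003, -0.004, -1.0]]
wrist_force: [-1.2, 0.2, 1.0]
gripper_width: 0.111
gripper_force: 30.0
```

The pads overlap the rib by only 9 mm. I'll regrip 3 mm lower.

Request:
play_rows(
  commands="0 0 0 0 0 0;0 0 0 0 0 0;0 0 -.06 0 0 0;0 0 -.05 0 0 0;0 0 0 0 0 0;0 0 0 0 0 0",
  grip=20,
)

```text
time_s: 16.85
tcp_pos: [0.596, -0.1613, 0.0237]
ee_rot: [[0.338, -0.941, 0.005], [-0.941, -0.338, -0.002], [0.003, -0.004, -1.0]]
wrist_force: [0.6, -0.2, 0.0]
gripper_width: 0.232
gripper_force: 0.0
```

Request:
play_rows(
  commands="0 0 0 0 0 0;0 0 0 0 0 0;0 0 0 0 0 0;0 0 0 0 0 0;0 0 0 0 0 0",
  grip=5,
)

```text
time_s: 17.35
tcp_pos: [0.596, -0.1613, 0.0238]
ee_rot: [[0.338, -0.941, 0.005], [-0.941, -0.338, -0.002], [0.003, -0.004, -1.0]]
wrist_force: [-0.1, 0.5, 0.3]
gripper_width: 0.111
gripper_force: 30.0
```

```bash
python3 - <<'E'
from h import *
for n in("scene","top"): face(n,np.array([.572,-.168]),.09,.01,.05)
s=r.sense();print(s["tcp_pos"],s["wrist_force"])
E
```

```text
scene npts 356 slopes [0.007 0.006] z at c 0.0218 rect [ 574.3 -170. ] [105.6  61.7] 19.1
top npts 111 slopes [-0.019 -0.011] z at c 0.0211 rect [ 556.2 -172.6] [62.4 63.9] 19.4
[ 0.59602208 -0.16127404  0.02387717] [-0.24808354 -0.12166447 -0.26126918]
```

Request:
play_rows(
  commands="0 0 .2 0 0 0;0 0 .4 0 0 0;0 0 .7 0 0 0;0 0 .9 0 0 0;0 0 .9 0 0 0;0 0 .9 0 0 0;0 0 .9 0 0 0;0 0 .9 0 0 0;0 0 .9 0 0 0;0 0 .5 0 0 0;0 0 0 0 0 0",
)

```text
time_s: 18.55
tcp_pos: [0.5973, -0.1615, 0.2438]
ee_rot: [[0.338, -0.941, 0.012], [-0.941, -0.338, -0.002], [0.006, -0.011, -1.0]]
wrist_force: [0.1, 0.2, -0.6]
gripper_width: 0.111
gripper_force: 30.0
```

```bash
cat >> h.py <<'E'
PO=np.array([.5521,.2655,0]); YAW=14.45; G=np.array([.025,-.0018,.0129])
def target(cx,cy,cz,th,yaw=None,PO=PO,G=G):
    "cover centre offset from seat (mm), rear-up tilt th -> delta to tool pose"
    yaw=YAW if yaw is None else yaw; x=U(yaw); y=U(yaw+90)
    S=PO+.0285*x+.109*Z; c=S+(cx*x+cy*y+cz*Z)/1000
    T=Ro.from_rotvec(-th*y).as_matrix(); Rc=T@np.c_[x,y,Z]
    delta(c+Rc@G,T@frame(-x,-Z))
E
python3 - <<'E'
from h import *
target(12,0,60,.3)
E
```

```text
tcp [ 0.5973 -0.1615  0.2438] t 18.55 F [ 0.1  0.2 -0.6] w 9.7
units shift [ 0.46 14.68 -1.84] turn [ 0.61 -1.83 -0.61]
```

Request:
play_rows(
  commands=".02 .4 0 .03 -.1 -.03;.03 .8 0 .03 -.1 -.03;.03 .85 0 .03 -.1 -.03;.03 .85 0 .03 -.1 -.03;.03 .85 0 .03 -.1 -.03;.03 .85 0 .03 -.1 -.03;.03 .85 0 .04 -.1 -.04;.03 .85 0 .04 -.1 -.04;.03 .85 0 .04 -.1 -.04;.03 .85 0 .04 -.1 -.04;.03 .85 0 .04 -.1 -.04;.03 .85 0 .04 -.1 -.04;.03 .85 0 .04 -.1 -.04;.03 .85 0 .04 -.1 -.04;.03 .85 0 .03 -.1 -.03;.03 .85 0 .03 -.1 -.03;.03 .85 0 .03 -.1 -.03;.03 .7 0 .03 -.1 -.03;0 .4 0 0 0 0;0 0 0 0 0 0",
)

```text
time_s: 20.55
tcp_pos: [0.6108, 0.2915, 0.2382]
ee_rot: [[0.251, -0.929, 0.273], [-0.968, -0.239, 0.076], [-0.006, -0.283, -0.959]]
wrist_force: [-0.4, -0.1, -0.5]
gripper_width: 0.115
gripper_force: 30.0
```

Request:
play_rows(
  commands="0 0 -.3 0 0 0;0 0 -.5 0 0 0;0 0 -.5 0 0 0;0 0 -.3 0 0 0;0 0 -.2 0 0 0;0 0 0 0 0 0;0 0 0 0 0 0",
)

```text
time_s: 21.25
tcp_pos: [0.6123, 0.2902, 0.1863]
ee_rot: [[0.249, -0.929, 0.276], [-0.969, -0.237, 0.077], [-0.006, -0.286, -0.958]]
wrist_force: [0.7, -0.3, -1.5]
gripper_width: 0.108
gripper_force: 30.0
```

```bash
python3 - <<'E'
from h import *
target(12,0,60,.3)
p,d=cams.capture("scene"); q,e=cams.capture("top")
o=np.zeros((540,800,3),np.uint8); o[:,:400]=cv2.resize(p[60:195,290:390],(400,540)); o[:400,400:]=cv2.resize(q[160:260,220:320],(400,400)); cv2.imwrite("pics/d.png",o)
cv2.imwrite("pics/dq.png",q)
for n,I,D in(("scene",p,d),("top",q,e)):
    v,u=np.nonzero(D>0);P=pts(n,np.c_[u,v],D);C=I[v,u].astype(int)
    x=U(YAW);y=U(YAW+90);L=np.c_[(P-PO)@x,(P-PO)@y,P[:,2]]*1000
    m=(np.abs(L[:,0])<130)&(np.abs(L[:,1])<80)&(C.min(1)>95)&(C.max(1)-C.min(1)<25)&(L[:,2]>125)&(L[:,2]<215);Q=L[m]
    print(n,m.sum(),"min",np.percentile(Q,1,axis=0).round(1),"max",np.percentile(Q,99,axis=0).round(1))
    for x0 in range(-50,100,15):
        k=np.abs(Q[:,0]-x0)<7.5
        if k.sum()>8: print("  x",x0,"n",k.sum(),"y",np.percentile(Q[k,1],[1,99]).round(1),"z",np.percentile(Q[k,2],[5,50,95]).round(1))
E
```

```text
tcp [0.6123 0.2902 0.1863] t 21.25 F [ 0.7 -0.3 -1.5] w 9.4
units shift [-0.04 -0.38  0.08] turn [-0.03 -0.07  0.01]
scene 783 min [-15.3 -23.9 144.1] max [ 98.2  40.8 201. ]
  x -20 n 22 y [-13.4  30.5] z [143.7 145.3 147.8]
  x -5 n 77 y [-23.5  38. ] z [144.6 161.7 166.6]
  x 10 n 124 y [-24.2  41.6] z [149.8 166.8 170.2]
  x 25 n 121 y [-23.8  40.7] z [155.7 171.4 174.6]
  x 40 n 105 y [-24.7  29.2] z [159.4 175.3 180.4]
  x 55 n 66 y [-23.8   3.6] z [161.8 179.  187.9]
  x 70 n 72 y [-23.7  39.6] z [164.9 183.4 188.8]
  x 85 n 133 y [-23.6  41.2] z [172.8 189.4 193. ]
top 90 min [-79.4 -20.3 126.8] max [ 89.1  18.3 190.4]
  x -5 n 22 y [-19.6  16.4] z [144.3 157.3 166.3]
  x 10 n 19 y [-19.9  -0.9] z [153.3 165.7 171.4]
  x 55 n 18 y [-20.  -12.2] z [165.2 180.6 184.4]
```

View pics/d.png

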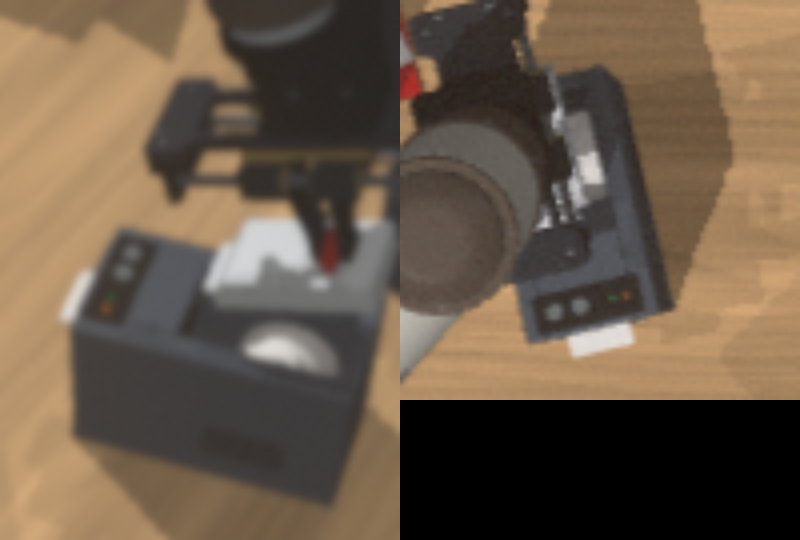

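In the scene crop the cover is held tilted over the printer at (300,270), with its lip at (215,275). It sits about 10 mm too far toward +y, which matches the arm reading. Correcting.

```bash
python3 - <<'E'
from h import *
target(10,0,40,.32)
E
```

```text
tcp [0.6123 0.2905 0.1868] t 21.35 F [ 0.5  0.5 -1.8] w 9.8
units shift [-0.12 -0.41 -0.59] turn [ 0.  -0.2  0. ]
```

Request:
play_rows(
  commands="-.03 -.1 0 0 -.05 0;-.03 -.1 0 0 -.05 0;-.03 -.1 0 0 -.05 0;-.03 -.1 0 0 -.05 0;0 0 -.2 0 0 0;0 0 -.2 0 0 0;0 0 -.2 0 0 0;0 0 0 0 0 0;0 0 0 0 0 0",
)

```text
time_s: 22.25
tcp_pos: [0.6084, 0.2783, 0.1674]
ee_rot: [[0.249, -0.92, 0.303], [-0.968, -0.237, 0.076], [0.002, -0.313, -0.95]]
wrist_force: [-0.1, -0.6, -1.4]
gripper_width: 0.115
gripper_force: 30.0
```

```bash
python3 - <<'E'
from h import *
target(10,0,16,.32)
p,d=cams.capture("scene"); n="scene"
v,u=np.nonzero(d>0);P=pts(n,np.c_[u,v],d);C=p[v,u].astype(int)
x=U(YAW);y=U(YAW+90);L=np.c_[(P-PO)@x,(P-PO)@y,P[:,2]]*1000
m=(np.abs(L[:,0])<130)&(np.abs(L[:,1])<80)&(C.min(1)>95)&(C.max(1)-C.min(1)<25)&(L[:,2]>122)&(L[:,2]<215);Q=L[m]
for x0 in range(-50,100,15):
    k=np.abs(Q[:,0]-x0)<7.5
    if k.sum()>8: print("  x",x0,"n",k.sum(),"y",np.percentile(Q[k,1],[1,99]).round(1),"z",np.percentile(Q[k,2],[50,95]).round(1))
m=(np.abs(L[:,2]-119)<4)&(np.abs(L[:,0])<110)&(np.abs(L[:,1])<70)&(C.max(1)<95)&(L[:,0]<-30); print("deck y",np.percentile(L[m,1],[1,99]))
E
```

```text
tcp [0.6084 0.2783 0.1674] t 22.25 F [-0.1 -0.6 -1.4] w 10.0
units shift [ 0.02 -0.   -0.74] turn [ 0.01 -0.01  0.  ]
  x -20 n 35 y [-25.1  23.6] z [124.9 134.8]
  x -5 n 105 y [-34.6  27.2] z [143.8 147.2]
  x 10 n 114 y [-34.8  28.3] z [148.5 152.8]
  x 25 n 118 y [-35.3  26.3] z [153.2 156.4]
  x 40 n 89 y [-35.    6.3] z [157.8 182. ]
  x 55 n 53 y [-35.7 -17.7] z [159.7 165.9]
  x 70 n 101 y [-34.5  28.1] z [168.6 172.1]
  x 85 n 131 y [-34.9  27.7] z [171.7 175.3]
deck y [-54.83125876  45.93532264]
```

Aligned laterally to about 1 mm. Descending with the lip behind the ledge.

Request:
play_rows(
  commands="0 0 -.15 0 0 0;0 0 -.2 0 0 0;0 0 -.2 0 0 0;.02 0 -.14 0 0 0;0 0 -.05 0 0 0;0 0 0 0 0 0;0 0 0 0 0 0",
)

```text
time_s: 23.0
tcp_pos: [0.6091, 0.2783, 0.1458]
ee_rot: [[0.249, -0.92, 0.304], [-0.969, -0.237, 0.077], [0.001, -0.314, -0.95]]
wrist_force: [-0.2, 0.3, -1.2]
gripper_width: 0.111
gripper_force: 30.0
```

```bash
python3 - <<'E'
from h import *
target(10,0,16,.32);target(-1,0,13.5,.32)
E
```

```text
tcp [0.6091 0.2783 0.1458] t 23.0 F [-0.2  0.3 -1.2] w 9.7
units shift [-0.01 -0.   -0.02] turn [ 0.01 -0.01  0.  ]
tcp [0.6091 0.2783 0.1458] t 23.0 F [-0.2  0.3 -1.2] w 9.7
units shift [-0.36 -0.09 -0.11] turn [ 0.01 -0.01  0.  ]
```

Request:
play_rows(
  commands="-.07 -.02 -.02 0 0 0;-.07 -.02 -.02 0 0 0;-.07 -.02 -.02 0 0 0;-.08 -.02 -.03 0 0 0;-.07 -.01 -.02 0 0 0;0 0 0 0 0 0;0 0 0 0 0 0",
)

```text
time_s: 23.7
tcp_pos: [0.5981, 0.2756, 0.1424]
ee_rot: [[0.249, -0.92, 0.304], [-0.968, -0.237, 0.077], [0.001, -0.313, -0.95]]
wrist_force: [1.4, -0.0, -1.7]
gripper_width: 0.107
gripper_force: 30.0
```

```bash
python3 - <<'E'
from h import *
target(-1,0,13.5,.32);target(-.5,0,7,.16);target(-.3,0,.5,0.01)
p,d=cams.capture("scene"); cv2.imwrite("pics/e.png",cv2.resize(p[90:195,290:400],(660,600)*1 if 0 else (628,600)))
E
```

```text
tcp [0.5981 0.2756 0.1424] t 23.7 F [ 1.4 -0.  -1.7] w 9.3
units shift [ 0.   -0.    0.01] turn [ 0.01 -0.01  0.  ]
tcp [0.5981 0.2756 0.1424] t 23.7 F [ 1.4 -0.  -1.7] w 9.3
units shift [ 0.12  0.03 -0.32] turn [-0.26  1.03  0.  ]
tcp [0.5981 0.2756 0.1424] t 23.7 F [ 1.4 -0.  -1.7] w 9.3
units shift [ 0.19  0.05 -0.66] turn [-0.51  2.    0.  ]
```

View pics/e.png

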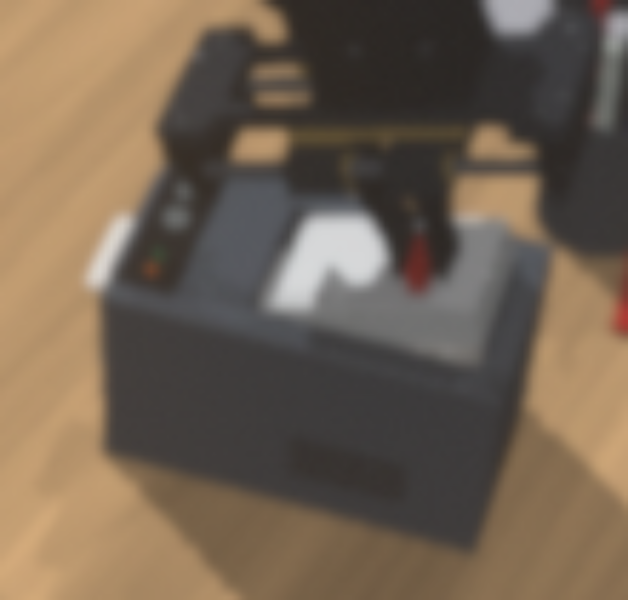

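The lip end is under the ledge and the cover is tilted. The pen cup at crop (590,190) is near the gripper's rear, so I'll check clearance before swinging.

```bash
python3 - <<'E'
from h import *
for n,b in(("top",(170,225,175,215)),("scene",(380,415,85,137))):
    d=np.load(n+"0.npy");u,v=np.meshgrid(np.arange(b[0],b[1]),np.arange(b[2],b[3]));px=np.c_[u.ravel(),v.ravel()];px=px[d[px[:,1],px[:,0]]>0]
    P=pts(n,px,d);L=np.c_[(P-PO)@U(YAW),(P-PO)@U(YAW+90),P[:,2]]*1000
    for a,c in((40,100),(100,190)):
        k=(L[:,2]>a)&(L[:,2]<c)&(L[:,1]>60); print(n,a,k.sum(),np.percentile(L[k],[3,97],axis=0).round(0).tolist())
E
```

```text
top 40 332 [[68.0, 166.0, 44.0], [139.0, 238.0, 98.0]]
top 100 120 [[82.0, 175.0, 103.0], [128.0, 230.0, 163.0]]
scene 40 530 [[70.0, 163.0, 44.0], [138.0, 235.0, 96.0]]
scene 100 181 [[81.0, 172.0, 103.0], [128.0, 228.0, 153.0]]
```

Clear by more than 100 mm. Swinging down half-way.

Request:
play_rows(
  commands=".015 .004 -.04 -.032 .13 0;.015 .004 -.04 -.032 .13 0;.015 .004 -.04 -.032 .13 0;.015 .004 -.04 -.032 .13 0;.015 .004 -.04 -.032 .13 0;.015 .004 -.04 -.032 .13 0;.015 .004 -.04 -.032 .13 0;.015 .004 -.04 -.032 .13 0;0 0 0 0 0 0;0 0 0 0 0 0",
)

```text
time_s: 24.75
tcp_pos: [0.6018, 0.2764, 0.1325]
ee_rot: [[0.249, -0.957, 0.152], [-0.969, -0.246, 0.039], [-0.0, -0.157, -0.988]]
wrist_force: [0.1, -0.8, -1.2]
gripper_width: 0.115
gripper_force: 30.0
```

```bash
python3 - <<'E'
from h import *
target(-.5,0,7,.16);target(-.3,0,2.5,0.06)
E
```

```text
tcp [0.6018 0.2764 0.1325] t 24.75 F [ 0.1 -0.8 -1.2] w 10.0
units shift [-0.01 -0.    0.01] turn [ 0.   -0.01  0.01]
tcp [0.6018 0.2764 0.1325] t 24.75 F [ 0.1 -0.8 -1.2] w 10.0
units shift [ 0.05  0.01 -0.22] turn [-0.16  0.63  0.01]
```

Request:
play_rows(
  commands=".008 .002 -.04 -.027 .105 0;.008 .002 -.04 -.027 .105 0;.008 .002 -.04 -.027 .105 0;.008 .002 -.04 -.027 .105 0;.008 .002 -.04 -.027 .105 0;.008 .002 -.03 -.027 .105 0;0 0 0 0 0 0;0 0 0 0 0 0",
)

```text
time_s: 25.55
tcp_pos: [0.6032, 0.2768, 0.1256]
ee_rot: [[0.249, -0.967, 0.058], [-0.969, -0.248, 0.015], [-0.0, -0.06, -0.998]]
wrist_force: [-0.5, 0.7, -1.6]
gripper_width: 0.112
gripper_force: 30.0
```

```bash
python3 - <<'E'
from h import *
target(-.3,0,2.5,0.06);target(-.3,0,.3,0.0)
E
```

```text
tcp [0.6032 0.2768 0.1256] t 25.55 F [-0.5  0.7 -1.6] w 9.8
units shift [0.   0.   0.01] turn [-0.   -0.    0.01]
tcp [0.6032 0.2768 0.1256] t 25.55 F [-0.5  0.7 -1.6] w 9.8
units shift [ 0.03  0.01 -0.11] turn [-0.1   0.39  0.01]
```

Still no contact. Finishing the swing.

Request:
play_rows(
  commands=".006 .002 -.02 -.02 .08 0;.006 .002 -.02 -.02 .08 0;.006 .002 -.02 -.02 .08 0;.006 .002 -.02 -.02 .08 0;.006 .002 -.02 -.02 .08 0;0 0 -.01 0 0 0;0 0 0 0 0 0;0 0 0 0 0 0",
)

```text
time_s: 26.35
tcp_pos: [0.6039, 0.2771, 0.1225]
ee_rot: [[0.249, -0.969, -0.002], [-0.969, -0.249, 0.0], [-0.001, 0.002, -1.0]]
wrist_force: [-0.0, 0.5, -1.5]
gripper_width: 0.111
gripper_force: 30.0
```

```bash
python3 - <<'E'
from h import *
target(-.3,0,.3,0.0)
for n in("scene","top"):
    p,d,Q,a=face(n,np.array([.58,.272]),.07,.11,.135); print("centre local",((np.array(cv2.minAreaRect((Q[:,:2]*1000).astype(np.float32))[0])/1000-PO[:2])@np.c_[U(YAW),U(YAW+90)][:2]*1000).round(1))
E
```

```text
tcp [0.6039 0.2771 0.1225] t 26.35 F [-0.   0.5 -1.5] w 9.6
units shift [ 0.   -0.   -0.01] turn [-0.   -0.01  0.  ]
scene npts 533 slopes [-0.002  0.004] z at c 0.1196 rect [580.4 272.5] [129.3  84.5] 14.1
centre local [29.2 -0.3]
top npts 123 slopes [0.003 0.012] z at c 0.121 rect [578.  282.4] [96.1 81.8] 14.7
centre local [29.3  9.9]
```

Nearly home, with the weight still on the gripper. Lowering gently to contact.

Request:
play_rows(
  commands="0 0 -.03 0 0 0;0 0 0 0 0 0;0 0 0 0 0 0",
)

```text
time_s: 26.75
tcp_pos: [0.6041, 0.2772, 0.1219]
ee_rot: [[0.249, -0.969, -0.001], [-0.969, -0.249, 0.001], [-0.001, 0.001, -1.0]]
wrist_force: [-0.6, 1.2, 1.1]
gripper_width: 0.11
gripper_force: 30.0
```

Request:
play_rows(
  commands="0 0 -.03 0 0 0;0 0 0 0 0 0;0 0 0 0 0 0",
)

```text
time_s: 27.05
tcp_pos: [0.6041, 0.2773, 0.1218]
ee_rot: [[0.249, -0.968, -0.001], [-0.968, -0.249, 0.001], [-0.001, 0.001, -1.0]]
wrist_force: [-2.9, 0.5, 5.7]
gripper_width: 0.109
gripper_force: 30.0
```

Contact on the sills at the expected height. Releasing and retreating upward.

Request:
play_rows(
  commands="0 0 0 0 0 0;0 0 0 0 0 0;0 0 0 0 0 0;0 0 0 0 0 0",
  grip=24,
)

```text
time_s: 27.45
tcp_pos: [0.6039, 0.277, 0.1206]
ee_rot: [[0.249, -0.969, -0.002], [-0.969, -0.249, 0.0], [-0.001, 0.002, -1.0]]
wrist_force: [-1.1, 0.1, 2.0]
gripper_width: 0.267
gripper_force: 0.8
```

Request:
play_rows(
  commands="0 0 .1 0 0 0;0 0 .3 0 0 0;0 0 .5 0 0 0;0 0 .8 0 0 0;0 0 .8 0 0 0;0 0 .8 0 0 0;-.7 0 .5 0 0 0;-.9 0 .2 0 0 0;-.9 0 0 0 0 0;-.9 0 0 0 0 0;-.9 0 0 0 0 0;-.7 0 0 0 0 0;0 0 0 0 0 0",
)

```text
time_s: 28.75
tcp_pos: [0.4524, 0.2771, 0.2421]
ee_rot: [[0.251, -0.968, -0.001], [-0.968, -0.251, 0.002], [-0.002, 0.0, -1.0]]
wrist_force: [1.0, 0.3, -0.3]
gripper_width: 0.274
gripper_force: 0.0
```

```bash
python3 - <<'E'
from h import *
print(r.sense()["wrist_force"],r.sense()["time_s"])
for n in("scene","top"):
    p,d,Q,a=face(n,np.array([.58,.272]),.075,.108,.135)
    v,u=np.nonzero(d>0);C=p[v,u].astype(int);P=pts(n,np.c_[u,v],d);L=np.c_[(P-PO)@U(YAW),(P-PO)@U(YAW+90),P[:,2]]*1000
    m=(C.min(1)>95)&(C.max(1)-C.min(1)<28)&(np.abs(L[:,1])<50)&(L[:,0]>-60)&(L[:,0]<100)&(L[:,2]>105)&(L[:,2]<128); print(n,m.sum(),np.percentile(L[m],[1,50,99],axis=0).round(1).tolist())
    A=np.linalg.lstsq(np.c_[L[m][:,:2],np.ones(m.sum())],L[m][:,2],rcond=None)[0]; print(A.round(3))
    m=(C[:,2]>C[:,1]+60)&(np.abs(L[:,1])<40)&(np.abs(L[:,0]-53)<30)&(L[:,2]>122); print("rib",m.sum(),L[m].mean(0).round(1))
    if n=="scene": cv2.imwrite("pics/f.png",cv2.resize(p[90:195,290:400],(628,600)))
E
```

```text
[ 0.95806383  0.28691617 -0.28356615] 28.75
scene npts 917 slopes [0.003 0.001] z at c 0.1192 rect [576.7 272.8] [143.3 101.1] 14.4
scene 784 [[-28.8, -36.0, 107.7], [26.1, -1.1, 119.0], [84.7, 48.9, 123.2]]
[ 1.60000e-02 -1.00000e-03  1.18154e+02]
rib 33 [ 53.7  -1.5 133. ]
top npts 608 slopes [-0.002 -0.001] z at c 0.1201 rect [576.7 273.1] [143.8 100.2] 14.7
top 693 [[-26.3, -30.8, 107.0], [23.8, 0.6, 119.9], [83.4, 32.7, 125.1]]
[1.9000e-02 9.0000e-03 1.1894e+02]
rib 43 [ 53.7  -0.9 134.1]
```

View pics/f.png

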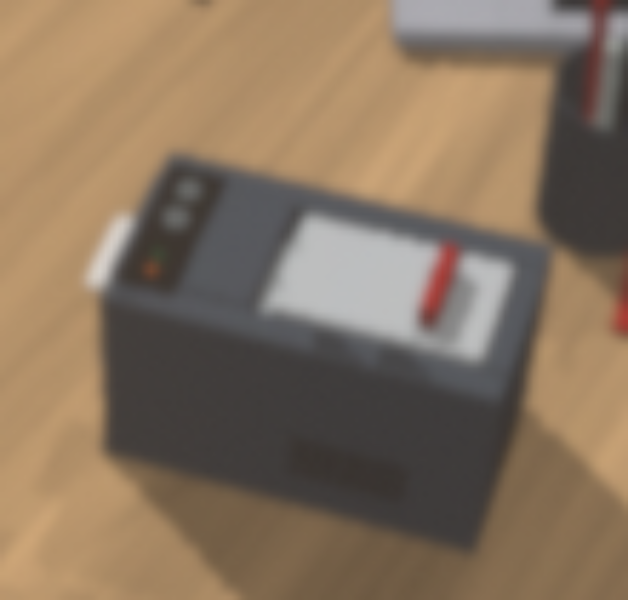

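The cover lies flush at crop (390,285). The face is level with the printer's top, and the rib at (53.7, -1) is at the seated position of 53.5. Handing in.

```bash
python3 -c "
from h import *
print(r.finish_job())"
```

```text
the job is handed in; nothing more can be done
None
```

The roll cover is seated flush in the printer with its front lip tucked under the ledge, released, and the job is handed in at about 29 s; the result of the judging was not reported back.

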